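# Level the crepe griddle

### The job

The crepe griddle sags towards its levelling foot: first set its heat lever to off, upright at the long middle mark, then stand the spirit level on the middle of the round plate, in line with the levelling foot (across the griddle), and let go of it. Turn the levelling foot's knob until the bubble sits midway between the two lines. Finish with the fingers pressing the level steadily down on the plate with about 10 N, bubble still centred, and stay so without letting go; leave the other things where they are.

Things in the scene. Friction and masses are not known exactly. Their poses are not given: they have to be found in the camera images.
- griddle: crepe griddle: steel chassis 270 x 345 mm, top 71 mm up, with a flat round black plate (260 mm across, top 100 mm up) on its left, a switch strip on its right. Origin on the worktop midway between its two fixed feet, 115 mm to the +y side of the plate's centre. x: away from the robot; y: left, away from the levelling foot. Fixed; tips only about the fixed feet (parallel to x), under 0.6 deg
- plate_centre (a point): centre of the plate's top face; the level goes here, long side along the griddle's y, either way round (within about 8 degrees, middle within 30 mm of this point)
- heat_lever (a joint): angle of the heat lever, rad: 0 = upright = off; positive = leaning to the griddle's +x (away from the robot), negative = towards the robot; stops at +-0.8; stiff, stays where it is left (about 1.5 N at the grip); off means within 0.1
- lever_grip (a point): centre of the lever's black barrel grip (18 mm diameter, 24 mm long, its axis along the griddle's y), 47 mm from the pivot; swings in the griddle's x-z plane
- lever_pivot (a point): pivot of the heat lever, in the slot of the strip's top, 74 mm above the worktop; axis along the griddle's y
- knob_grip (a point): mid-height of the levelling foot's round black knob (40 mm across, 26 mm high, top 128 mm up; axis vertical), right of the griddle, 365 mm from the line of fixed feet. Turning it clockwise seen from above raises this side (8 mm a turn, 3.5 mrad of tilt per rad); needs 0.8 to 2.3 rad. The knob itself does not rise; stiff (0.12 N m), stays where left
- level: spirit level, loose, on the worktop at the start: aluminium bar 180 x 24 x 40 mm (length x, width y, height z), about 0.28 kg, black end caps, a vial in its middle read from above. Origin: centre of its underside. Taken across its width
- bubble (a joint): place of the bubble along the level's x, m; 0 = midway between the two lines (14 mm bubble, lines 18 mm apart), stops at +-0.018. It goes to the higher end, 1.6 mm per mrad of slope, and needs about a second to settle; centred means within 2 mm
- bowl_near: white bowl, 130 mm across, bystander
- spread_jar: jar with dark lid, 77 mm across, 102 mm high, bystander
- salt_shaker: salt shaker, 44 mm across, 90 mm high, bystander
- tin_small: small tin, 57 mm across, 72 mm high, bystander
- tomato_a: tomato, 74 mm, bystander
- onion_b: red onion, 67 mm, bystander
- pepper_shaker: pepper shaker, 44 mm across, 90 mm high, bystander
- spreader: wooden T-shaped batter spreader, 180 x 150 mm, bystander

How it is judged:
On the way, in this order (a step that is already met when the one before it is completed fails the run):
1. the heat lever stands upright at off, within 0.1 rad (value of joint heat_lever between -0.1 and 0.1 rad), for 0.3 s.
2. the level stands on the plate near its middle, in line with the foot, let go, the griddle still sagging (contact force between level and griddle above 1 N and horizontal distance between level and plate_centre below 0.035 m and angle between the x axis of level and the y axis of griddle, either way round below 0.15 rad and contact force between level and the arm below 0.1 N and contact force between level and the fingers below 0.1 N and linear speed of level below 0.02 m/s and angle between griddle's own z axis and vertical above 0.0022 rad), for 0.3 s.
3. the bubble of the standing, untouched level is centred by the foot (contact force between level and griddle above 1 N and horizontal distance between level and plate_centre below 0.035 m and angle between the x axis of level and the y axis of griddle, either way round below 0.15 rad and contact force between level and the arm below 0.1 N and contact force between level and the fingers below 0.1 N and angle between griddle's own z axis and vertical below 0.002 rad and value of joint bubble between -0.002 and 0.002 m), for 0.3 s.
At the end, for the whole second after the job is handed in: fingers press the level on the plate (6 to 40 N between the two), bubble within 2 mm of the middle, griddle level within 2 mrad, level within 35 mm of the plate's centre and 0.15 rad of the line to the foot, heat lever within 0.1 rad of upright, fingers still on the level (all of step 1 and value of joint bubble between -0.002 and 0.002 m and angle between griddle's own z axis and vertical below 0.002 rad and contact force between level and griddle between 6 and 40 N and contact force between level and the fingers above 2 N and horizontal distance between level and plate_centre below 0.035 m and angle between the x axis of level and the y axis of griddle, either way round below 0.15 rad and angle between level's own z axis and vertical below 0.03 rad); the arm keeps its last pose, push and grip.
It fails at once if a bystander is shifted by more than 30 mm (distance of any of bowl_near, spread_jar, salt_shaker, pepper_shaker, tin_small, tomato_a, onion_b, spreader from where it was at the start of the episode above 0.03 m).
It also fails if it takes over 64 s, if anything falls off the work surface, if the arm or the gripper's body presses on something with over 40 N, if the wrist force passes 120 N, or if a joint passes its speed limit or range.

### The arm

A 6-joint arm with a two-finger parallel gripper is mounted at the origin on a cart in front of the work surface, level with it; the furniture and walls round the work are solid. World frame = base frame: x ahead of the robot, y to its left, z up, the work surface at z = 0. Lengths are in m, angles in rad, forces in N, time in s.
With the tool pointing down it reaches from about 0.35 to 0.775 m from the base axis. Payload 7.3 kg.
Tool frame: the origin (TCP) lies on the centre line of the jaws, within the pads' length; the fingertips stand robot.nose_length ahead of it and the grasp point (between the pads) is the TCP (robot.nose_length is the distance from the TCP to the fingertips, in m); z points along the fingers, y is the direction in which the jaws open and shut (so a half turn about z gives the same grasp; the last joint's range is limited). The gripper opens to 92 mm and grips with 3 to 60 N. Pads are 19 mm wide; open, the fingers measure 130 mm over their backs; the gripper's body (75 mm by 190 mm) begins 47 mm behind the grasp point.
Start: joints at [1.054, 0.342, 1.524, -0, 1.275, -0.146], TCP at [0.19, 0.489, 0.246] pointing down, gripper open.
Joint ranges: [-2.53, 2.53], [-0.77, 2.02], [0.04, 2.7], [-1, 4.14], [0.28, 2.66], [-3.11, 3.11]. Speed limits (rad/s): [2.57, 2.57, 3.14, 3.14, 3.14, 3.14].

### API

Orientations are given as [roll, pitch, yaw] about the fixed x, y, z axes, in that order (R = Rz(yaw) Ry(pitch) Rx(roll)).
In Python, from cell import robot, read_camera gives the robot as it stands.
- The arm moves only by the shell command python3 -m crank 'ROWS' [FORCE]. ROWS is JSON, a list of rows, each a list of 7 numbers: the shift along the tool's x, y, z in cm, then the turn, a rotation vector about the tool's x, y, z in degrees, then the opening, from 0 (shut) to 1 (fully open). In form: [[tx, ty, tz, wx, wy, wz, jaw], ...]. A call has 1 to 5 rows; each row is the pose to reach, as a shift and turn from the pose commanded when the call began, along the tool's axes at that moment; what a row does not reach only later rows make up. A row lasts 1/8 s, in which the tool goes at most 62.5 mm and 10.7 degrees, less where a joint would pass 70% of its speed; a pose out of reach is approached as far as the arm can. A call with a gripper value outside its range is refused whole. The fingers move at their own pace and stop on an object; FORCE is the grip in N (left out, the last holds). Time passes only in rows, so rows that repeat a pose let the fingers close. It gives the time, the measured TCP pose, the force and the opening at its end, in the units of the state.
- robot.observe(): the state, without advancing time (a new reading comes with each control period).
- read_camera(name): name is "side" or "top" or "wrist"; returns a dict with "frame" (480x640x3 uint8, red, green, blue), "intrinsics" (3x3 intrinsics, pixels), "distortion" ([k1, k2, p1, p2, k3] as OpenCV has them; the pictures are not rectified), "R" (3x3) and "t" (3): a world point X has camera coordinates R X + t. Camera axes: x right, y down, z forward; pixel columns grow to the right and rows downward; lengths in m; the calibration is good to about 2 mm. A picture is of the moment at which its call begins. There is no depth.
- robot.hand_in(): hands the job in, once; it reports no verdict.
The state is a dict: "time": time; "qpos": joint angles; "qvel": joint speeds; "joint_efforts": joint torques, N m; "tool_pos": TCP position; "tool_rot": TCP orientation; "contact_force": force on the tool from outside, world axes, zero at the start; "torque": the same for the moment, N m; "opening": finger opening in m.
Only numpy, scipy, OpenCV 4.12 (cv2) and the standard library are available. Lean on these libraries where they do the work, as an engineer would, in place of code of your own. Each camera call takes 0.05 s, during which the arm holds its last target.

## Working session

There is one attempt and no reset: what is moved stays moved. The work goes in short steps, Python scripts to look and compute and a shell command to move; the robot and the scene stay as the last step left them, time stands still between calls to the robot, and variables do not carry over. Pictures are saved under pics/ and viewed, and the job is handed in when it is done.

```bash
ls; mkdir -p pics
cat > h.py <<'E'
import numpy as np,cv2,json
from cell import robot, read_camera
from scipy.spatial.transform import Rotation as Ro
def snap(name,fn,crop=None,scale=1):
    c=read_camera(name); f=c["frame"][:,:,::-1]
    np.savez('pics/'+fn+'.npz',**{k:np.array(v) for k,v in c.items()})
    save(f,fn,crop,scale); return c
def save(f,fn,crop=None,scale=1):
    if crop: x0,y0,x1,y1=crop; f=f[y0:y1,x0:x1]
    if scale!=1: f=cv2.resize(f,None,fx=scale,fy=scale,interpolation=cv2.INTER_CUBIC)
    cv2.imwrite('pics/'+fn+'.png',f)
def load(fn): return dict(np.load('pics/'+fn+'.npz'))
def ray(c,u,v):
    p=cv2.undistortPoints(np.array([[[u,v]]],float),c["intrinsics"],c["distortion"])[0,0]
    d=c["R"].T@np.array([p[0],p[1],1]); return -c["R"].T@c["t"], d
def onz(c,u,v,z):
    o,d=ray(c,u,v); return o+d*(z-o[2])/d[2]
def proj(c,X):
    r,_=cv2.Rodrigues(np.array(c["R"],float))
    return cv2.projectPoints(np.array(X,float).reshape(-1,1,3),r,np.array(c["t"],float),c["intrinsics"],c["distortion"])[0][:,0]
def rel(target,yaw=None):
    s=robot.observe(); R=Ro.from_euler('xyz',s["tool_rot"])
    d=R.inv().apply(np.array(target)-s["tool_pos"])*100
    print("shift cm",d.round(2))
    if yaw is not None:
        T=Ro.from_euler('xyz',[np.pi,0,yaw]); print("turn deg",np.degrees((R.inv()*T).as_rotvec()).round(2))
def st():
    s=robot.observe()
    for k in s: print(k,np.round(s[k],4))
E
python3 - <<'E'
from h import *
st(); print(robot.nose_length)
for n in["side","top","wrist"]:
    c=snap(n,n+"0"); print(n,-c["R"].T@c["t"])
E
```

```text
pics
time 0.0
qpos [ 1.054   0.3427  1.525  -0.      1.2754 -0.146 ]
qvel [ 0.0003  0.0019 -0.      0.0007 -0.0002 -0.0016]
joint_efforts [-3.00000e-04 -4.31235e+01 -2.44227e+01  7.17000e-02  5.56000e-02
 -2.00000e-04]
tool_pos [0.1901 0.489  0.245 ]
tool_rot [-3.1401e+00 -2.0000e-04  2.7707e+00]
contact_force [0.022  0.6167 0.5228]
torque [-0.0384  0.0277  0.0068]
opening 0.0921
0.019
side [-0.025424   -0.39343228  1.26540839]
top [0.21145325 0.04715702 1.73806873]
wrist [0.12852118 0.51376015 0.38479076]
```

View pics/side0.png

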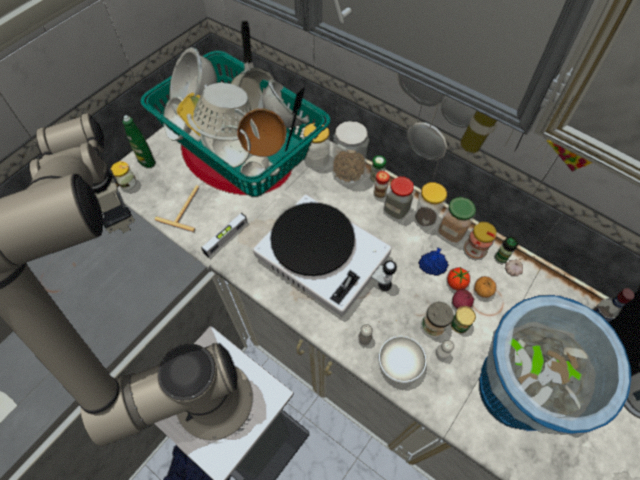

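View pics/top0.png

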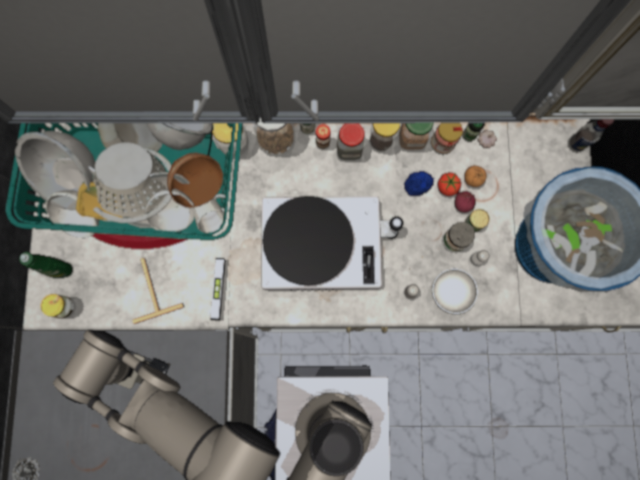

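View pics/wrist0.png

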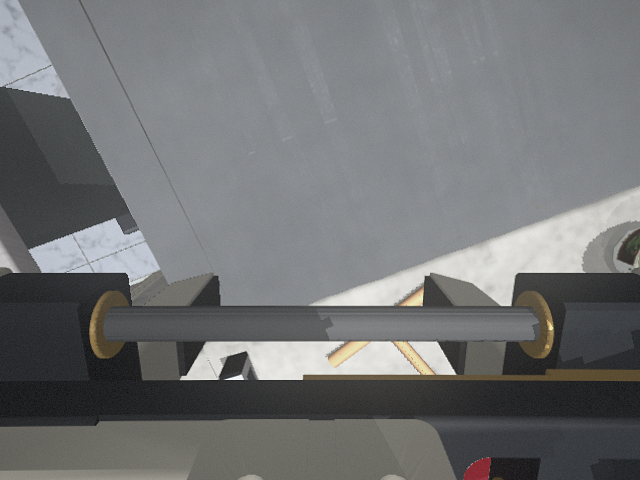

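Run:
```python
from h import *
c=load('top0'); f=c['frame'][:,:,::-1]
save(f,'ta',(200,180,420,340),3.6)
save(f,'tb',(340,190,420,300),5)
c=load('side0'); f=c['frame'][:,:,::-1]
save(f,'sa',(195,190,405,320),3.8)
```

```text
(no output)
```

View pics/ta.png

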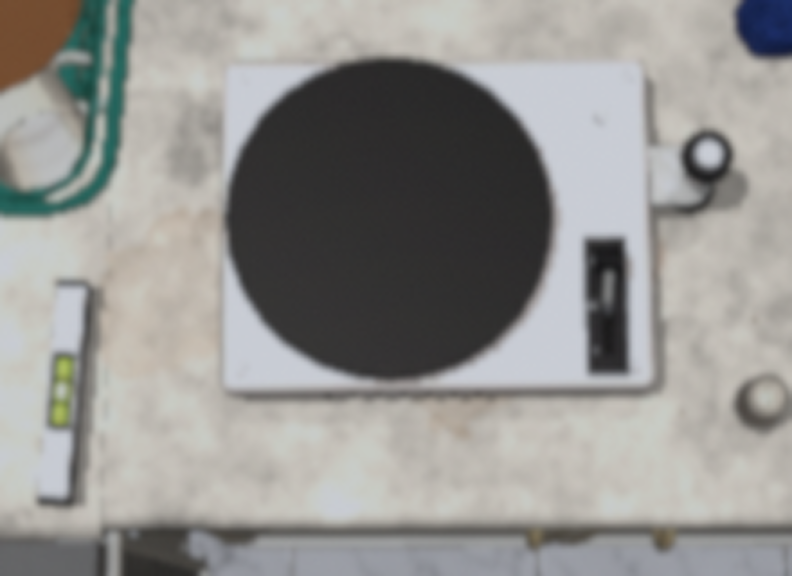

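View pics/tb.png

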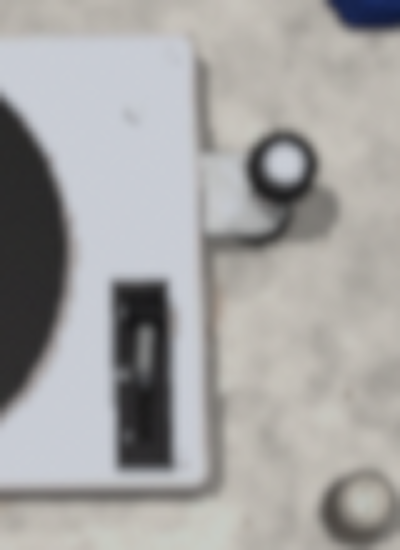

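View pics/sa.png

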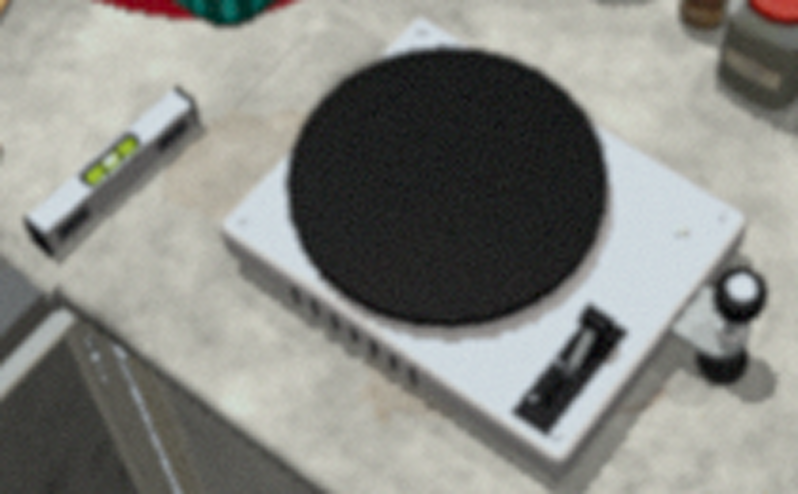

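Run:
```python
from h import *
t=load('top0'); s=load('side0')
T=lambda u,v,z:onz(t,200+u/3.6,180+v/3.6,z)
S=lambda u,v,z:onz(s,195+u/3.8,190+v/3.8,z)
for n,p in dict(pl=(227,218,.1),pr=(554,218,.1),pt=(390,57,.1),pb=(391,380,.1),c_ul=(226,65,.071),c_ur=(640,62,.071),c_ll=(225,388,.071),c_lr=(655,388,.071),knob=(708,153,.128),sl_u=(606,238,.074),sl_l=(607,373,.074),stem_u=(609,272,.09),stem_l=(606,305,.074),lv1=(57,284,.04),lv2=(89,284,.04),lv3=(38,501,.04),lv4=(72,501,.04)).items(): print(n,T(*p).round(4))
print('side')
for n,p in dict(pl=(288,185,.1),pr=(606,185,.1),knob=(743,290,.128),sl_u=(598,306,.074),sl_u2=(624,328,.074),sl_l=(515,413,.074),sl_l2=(545,430,.074),stem_u=(588,328,.09),lv1=(178,90,.04),lv2=(193,106,.04),lv3=(27,222,.04),lv4=(48,236,.04)).items(): print(n,S(*p).round(4))
```

```text
pl [0.5314 0.1951 0.1   ]
pr [ 0.5306 -0.0619  0.1   ]
pt [0.662 0.067 0.1  ]
pb [0.4032 0.0663 0.1   ]
c_ul [0.6636 0.2004 0.071 ]
c_ur [ 0.6652 -0.1358  0.071 ]
c_ll [0.4008 0.1973 0.071 ]
c_lr [ 0.3996 -0.1413  0.071 ]
knob [ 0.5763 -0.1807  0.128 ]
sl_u [ 0.5193 -0.1049  0.074 ]
sl_l [ 0.4112 -0.1034  0.074 ]
stem_u [ 0.4891 -0.1052  0.09  ]
stem_l [ 0.4653 -0.1038  0.074 ]
lv1 [0.4891 0.3372 0.04  ]
lv2 [0.4891 0.3113 0.04  ]
lv3 [0.315  0.3469 0.04  ]
lv4 [0.3149 0.3199 0.04  ]
side
pl [0.4455 0.1598 0.1   ]
pr [ 0.5987 -0.042   0.1   ]
knob [ 0.5703 -0.1855  0.128 ]
sl_u [ 0.5183 -0.0928  0.074 ]
sl_u2 [ 0.5148 -0.1199  0.074 ]
sl_l [ 0.4065 -0.0953  0.074 ]
sl_l2 [ 0.409  -0.1214  0.074 ]
stem_u [ 0.4909 -0.1016  0.09  ]
lv1 [0.4852 0.3279 0.04  ]
lv2 [0.4807 0.3061 0.04  ]
lv3 [0.3103 0.3386 0.04  ]
lv4 [0.3115 0.315  0.04  ]
```

Run:
```python
from h import *
s=robot.observe(); R=Ro.from_euler('xyz',s["tool_rot"]).as_matrix()
c=load('wrist0'); print((c["R"]@R).T.round(3)); print(R.T@(-c["R"].T@c["t"]-s["tool_pos"])); print(c["intrinsics"])
rel([0.40,0.28,0.27],np.pi/2)
rel([0.465,-0.15,0.25],np.pi/2)
```

```text
[[ 0.    -0.968 -0.251]
 [ 1.     0.001 -0.   ]
 [ 0.    -0.251  0.968]]
[ 0.06632799  0.000536   -0.13957082]
[[374.93976296   0.         321.23276947]
 [  0.         374.93976296 239.05708714]
 [  0.           0.           1.        ]]
shift cm [-27.14 -11.88  -2.47]
turn deg [-6.000e-02  3.000e-02  6.876e+01]
shift cm [-48.78 -49.61  -0.43]
turn deg [-6.000e-02  3.000e-02  6.876e+01]
```

```bash
python3 -m crank '[[-27.1,-11.9,-2.5,0,0,34,1],[-27.1,-11.9,-2.5,0,0,34,1],[-27.1,-11.9,-2.5,0,0,34,1],[-27.1,-11.9,-2.5,0,0,44,1],[-30,-17,-2.5,0,0,52,1]]' && python3 -c "
from h import *
rel([0.465,-0.15,0.25],np.pi/2)"
```

```text
time: 0.78
tool_pos: [0.3942, 0.2551, 0.2692]
tool_rot: [3.141, -0.0, 1.858]
contact_force: [0.3, -1.7, 0.9]
opening: 0.0919
shift cm [-40.85  -4.67   1.91]
turn deg [ 4.000e-02 -1.000e-02  1.644e+01]
```

```bash
python3 -m crank '[[-40.85,-4.7,1.9,0,0,16.4,1],[-40.85,-4.7,1.9,0,0,16.4,1],[-40.85,-4.7,1.9,0,0,16.4,1],[-40.85,-4.7,1.9,0,0,16.4,1],[-40.85,-4.7,1.9,0,0,16.4,1]]' && python3 -m crank '[[-7,0,0,0,0,0,1],[-7,0,0,0,0,0,1],[-7,0,0,0,0,0,1]]' && python3 -c "
from h import *
snap('wrist','w1');rel([0.465,-0.15,0.25],np.pi/2)"
```

```text
time: 1.4
tool_pos: [0.4477, -0.0527, 0.2547]
tool_rot: [3.141, -0.0, 1.577]
contact_force: [1.6, 1.3, 1.2]
opening: 0.0918
time: 1.78
tool_pos: [0.4479, -0.1207, 0.2545]
tool_rot: [-3.141, -0.001, 1.575]
contact_force: [-0.4, 0.5, 0.2]
opening: 0.0919
shift cm [-3.03  1.68  0.46]
turn deg [-0.03 -0.05  0.36]
```

View pics/w1.png

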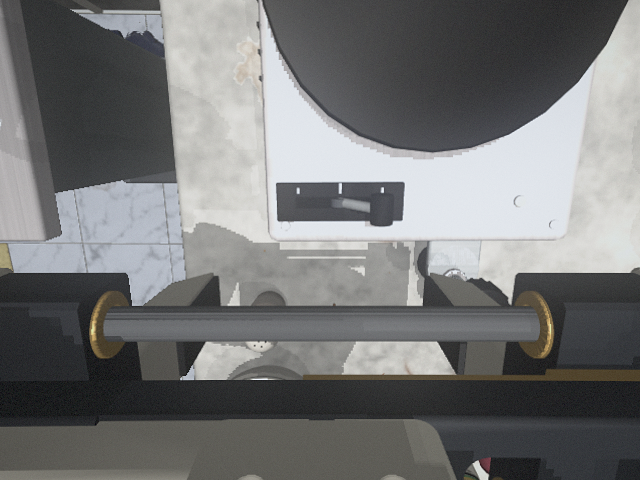

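Run:
```python
from h import *
c=load('w1')
for n,p in dict(sl=(277,202,.074),sr=(404,202,.074),mark=(341,188,.074),stemlow=(335,203,.074),grip=(382,209,.11),gl=(371,209,.11),gr=(393,209,.11),c1=(268,240,.071),c2=(568,240,.071)).items(): print(n,onz(c,*p).round(4))
o=proj(c,[[.465+.0002*0,-.104,.074]]);print(o)
for n,p in (('m',(341,188,.074)),('c1',(268,240,.071)),('c2',(568,240,.071)),):
  X=onz(c,*p); print(n,proj(load('top0'),X).round(1),proj(load('side0'),X).round(1))
```

```text
sl [ 0.4107 -0.1034  0.074 ]
sr [ 0.5198 -0.1029  0.074 ]
mark [ 0.4655 -0.0911  0.074 ]
stemlow [ 0.4606 -0.104   0.074 ]
grip [ 0.4953 -0.1028  0.11  ]
gl [ 0.4869 -0.1028  0.11  ]
gr [ 0.5037 -0.1027  0.11  ]
c1 [ 0.4015 -0.138   0.071 ]
c2 [ 0.6673 -0.1366  0.071 ]
[[340.16856395 202.99740421]]
m [[363.9 264.7]] [[341.5 283.1]]
c1 [[380.8 287.1]] [[341.5 308.8]]
c2 [[378.  196.5]] [[391.8 244.3]]
```

```bash
python3 -c "
from h import *
rel([0.465,-0.104,0.117],np.pi/2)"
```

```text
shift cm [ 1.56  1.72 13.76]
turn deg [-0.03 -0.05  0.36]
```

```bash
python3 -m crank '[[1.5,1.7,3,0,0,0.3,1],[1.5,1.7,8,0,0,0.3,1],[1.5,1.7,13.7,0,0,0.3,1],[1.5,1.7,13.7,0,0,0.3,1],[1.5,1.7,13.7,0,0,0.3,1]]' 5 && python3 -c "
from h import *
snap('wrist','w2');rel([0.465,-0.104,0.117],np.pi/2)"
```

```text
time: 2.45
tool_pos: [0.4663, -0.105, 0.1196]
tool_rot: [3.139, 0.001, 1.573]
contact_force: [0.0, -0.2, -0.3]
opening: 0.0918
shift cm [ 0.14 -0.16  0.31]
turn deg [0.22 0.08 0.12]
```

View pics/w2.png

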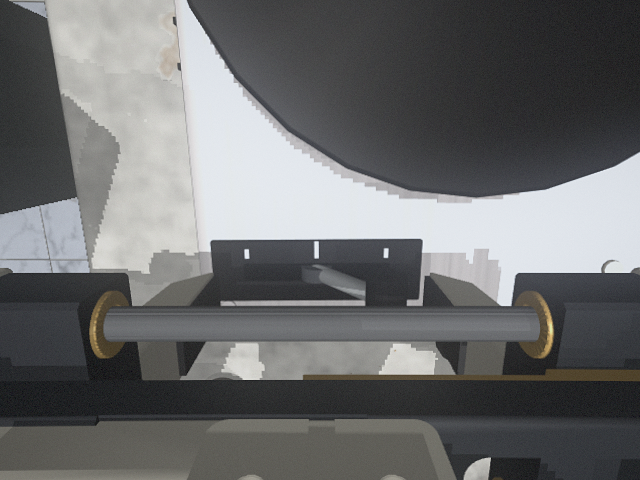

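```bash
python3 -m crank '[[0.1,-0.1,0.2,0,0,0,0],[0.1,-0.1,0.2,0,0,0,0],[0.1,-0.1,0.2,0,0,0,0],[0.1,-0.1,0.2,0,0,0,0],[0.1,-0.1,0.2,0,0,0,0]]' 8 && python3 -m crank '[[0,0,0,0,0,0,0],[0,0,0,0,0,0,0]]'; python3 -c "
from h import *
snap('wrist','w3');rel([0.465,-0.104,0.117],np.pi/2)"
```

```text
time: 3.12
tool_pos: [0.4664, -0.1053, 0.1174]
tool_rot: [3.136, 0.002, 1.571]
contact_force: [4.8, -0.6, 2.0]
opening: 0.0465
time: 3.38
tool_pos: [0.464, -0.1046, 0.1159]
tool_rot: [-3.142, -0.0, 1.572]
contact_force: [2.1, -0.2, 1.3]
opening: 0.0263
shift cm [ 0.06  0.11 -0.13]
turn deg [-0.02 -0.01  0.05]
```

View pics/w3.png

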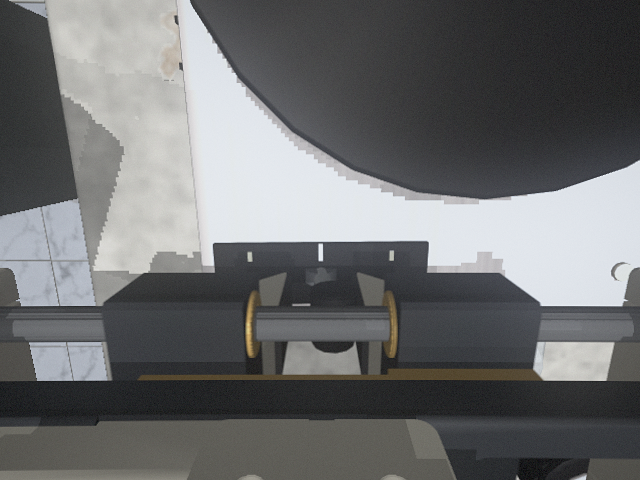

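```bash
python3 -m crank '[[0,0.1,0,0,0,0,0],[0,0.1,0,0,0,0,0],[0,0.1,0,0,0,0,0],[0,0.1,0,0,0,0,0]]' 8; python3 -c "
from h import *
snap('wrist','w4');rel([0.465,-0.104,0.117],np.pi/2)"
```

```text
time: 3.92
tool_pos: [0.4645, -0.1045, 0.1156]
tool_rot: [-3.14, -0.0, 1.572]
contact_force: [-2.9, 0.3, 3.1]
opening: 0.0175
shift cm [ 0.05  0.04 -0.14]
turn deg [-0.07 -0.02  0.06]
```

View pics/w4.png

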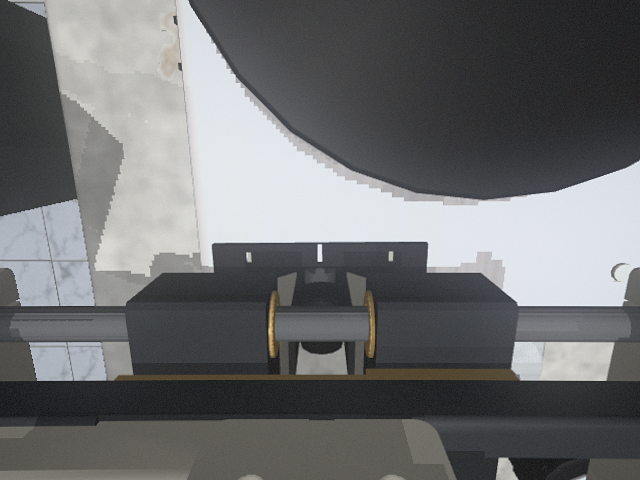

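```bash
python3 -m crank '[[0,0,0,0,0,0,0.6],[0,0,0,0,0,0,0.6],[0,0,-2,0,0,0,0.6],[0,0,-7,0,0,0,1],[0,0,-12,0,0,0,1]]' 8; python3 -c "
from h import *
snap('wrist','w5',(200,150,520,330),2.4);rel([0.40,0.325,0.15],np.pi-.055)"
```

```text
time: 4.6
tool_pos: [0.465, -0.1044, 0.2369]
tool_rot: [-3.141, -0.001, 1.572]
contact_force: [0.3, -0.6, -0.4]
opening: 0.0626
shift cm [43.08 -6.81  9.13]
turn deg [  0.3    0.61 -86.78]
```

View pics/w5.png

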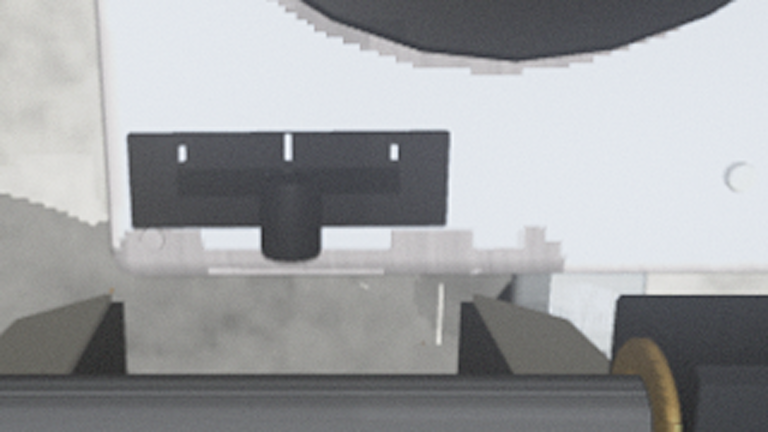

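```bash
python3 -m crank '[[43,-6.8,4,0,0,-43,1],[43,-6.8,4,0,0,-43,1],[43,-6.8,4,0,0,-43,1],[43,-6.8,4,0,0,-43,1],[43,-6.8,4,0.3,0.6,-53,1]]' && python3 -c "
from h import *
rel([0.40,0.325,0.18],np.pi-.055)"
```

```text
time: 5.28
tool_pos: [0.4156, 0.2048, 0.207]
tool_rot: [3.141, -0.011, 2.503]
contact_force: [1.0, -0.1, 0.6]
opening: 0.0921
shift cm [8.39 8.71 2.8 ]
turn deg [  0.24  -0.6  -33.45]
```

```bash
python3 -m crank '[[8.4,8.7,2.8,0.2,-0.6,-33.4,1],[8.4,8.7,2.8,0.2,-0.6,-33.4,1],[8.4,8.7,2.8,0.2,-0.6,-33.4,1],[8.4,8.7,2.8,0.2,-0.6,-33.4,1],[8.4,8.7,2.8,0.2,-0.6,-33.4,1]]' && python3 -c "
from h import *
snap('wrist','w6')
rel([0.40,0.325,0.18],np.pi-.055)"
```

```text
time: 5.9
tool_pos: [0.4013, 0.3225, 0.1802]
tool_rot: [3.141, -0.0, 3.076]
contact_force: [-0.3, -0.6, -0.1]
opening: 0.0919
shift cm [0.16 0.25 0.03]
turn deg [ 0.02 -0.01 -0.63]
```

View pics/w6.png

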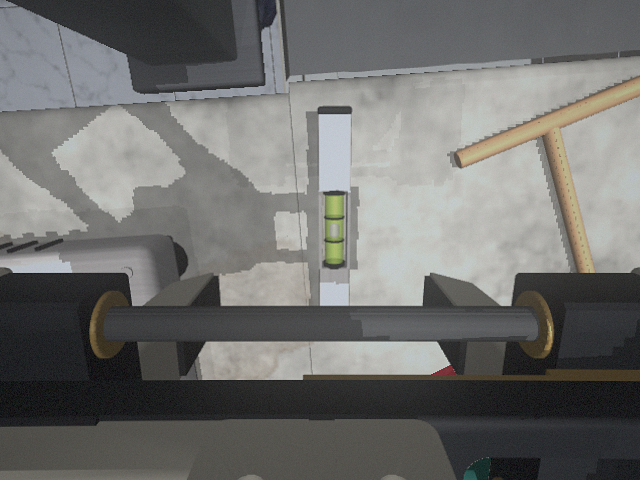

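Run:
```python
from h import *
c=load('w6')
for n,p in dict(vial=(334.5,230,.038),end=(335,110,.04),top_r=(352,110,.04),top_l=(319,110,.04),low=(334.5,300,.04),spr=(585,270,.015),spr2=(458,160,.015)).items(): print(n,onz(c,*p).round(4))
v=onz(c,334.5,230,.038)
print(proj(load('top0'),[v]),proj(load('side0'),[v]))
```

```text
vial [0.4016 0.3331 0.038 ]
end [0.3142 0.3383 0.04  ]
top_r [0.315  0.3503 0.04  ]
top_l [0.3134 0.327  0.04  ]
low [0.4588 0.3298 0.04  ]
spr [0.4559 0.5446 0.015 ]
spr2 [0.3564 0.4347 0.015 ]
[[216.4366155  288.96238306]] [[223.33844985 230.24348327]]
```

```bash
python3 -c "
from h import *
rel([0.403,0.3325,0.03],3.083)"
```

```text
shift cm [-0.09  1.01 15.03]
turn deg [ 0.02 -0.01 -0.42]
```

```bash
python3 -m crank '[[-0.1,1,3,0,0,-0.4,0.6],[-0.1,1,8,0,0,-0.4,0.6],[-0.1,1,12,0,0,-0.4,0.6],[-0.1,1,15,0,0,-0.4,0.6],[-0.1,1,15,0,0,-0.4,0.6]]' 20 && python3 -m crank '[[0,0,0,0,0,0,0.6],[0,0,0,0,0,0,0],[0,0,0,0,0,0,0],[0,0,0,0,0,0,0],[0,0,0,0,0,0,0]]'  20 && python3 -c "
from h import *
rel([0.403,0.3325,0.03],3.083)
snap('wrist','w7')"
```

```text
time: 6.58
tool_pos: [0.4019, 0.3315, 0.0287]
tool_rot: [-3.139, -0.004, 3.083]
contact_force: [0.2, 0.2, 0.8]
opening: 0.0552
time: 7.2
tool_pos: [0.4027, 0.3329, 0.0305]
tool_rot: [3.141, -0.0, 3.087]
contact_force: [-0.6, -0.7, 2.5]
opening: 0.0244
shift cm [-0.03 -0.04  0.05]
turn deg [ 0.01 -0.01  0.21]
```

View pics/w7.png

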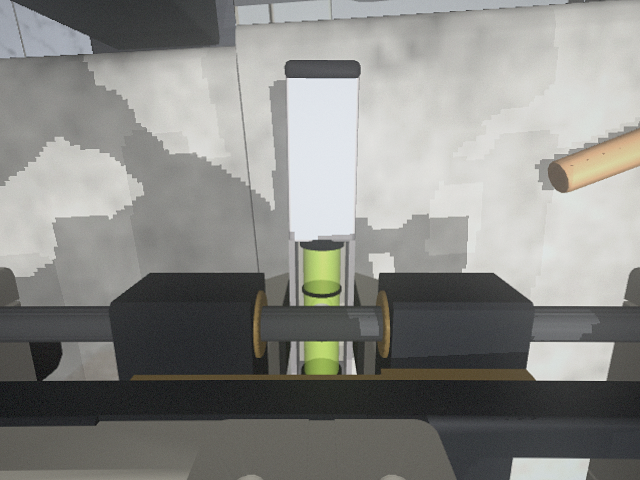

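```bash
python3 -m crank '[[0,0,-4,0,0,0,0],[0,0,-10,0,0,0,0],[0,-6,-14,0,0,8,0],[0,-12,-15,0,0,18,0],[-2,-18,-15,0,0,28,0]]' 30 && python3 -c "
from h import *
rel([0.532,0.067,0.16],np.pi/2+.004)"
```

```text
time: 7.88
tool_pos: [0.4103, 0.1581, 0.1809]
tool_rot: [3.141, 0.0, 2.594]
contact_force: [1.4, -0.6, -3.0]
opening: 0.0238
shift cm [-15.13  -1.45   2.09]
turn deg [5.000e-02 0.000e+00 5.841e+01]
```

```bash
python3 -m crank '[[-5,0,0,0,0,10,0],[-10,-1,0,0,0,20,0],[-15.1,-1.4,0,0,0,30,0],[-15.1,-1.4,1,0,0,40,0],[-15.1,-1.4,2,0,0,50,0]]' 30 && python3 -m crank '[[0,0,0,0,0,8.4,0],[0,0,0,0,0,8.4,0],[0,0,0,0,0,8.4,0]]' && python3 -c "
from h import *
snap('wrist','w8')
rel([0.532,0.067,0.14],np.pi/2+.004)"
```

```text
time: 8.5
tool_pos: [0.5329, 0.0686, 0.1587]
tool_rot: [-3.139, -0.001, 1.718]
contact_force: [-0.5, 0.7, -2.9]
opening: 0.0242
time: 8.88
tool_pos: [0.5329, 0.0693, 0.1598]
tool_rot: [-3.141, -0.0, 1.582]
contact_force: [0.9, 0.7, -2.6]
opening: 0.0236
shift cm [-0.23 -0.1   1.99]
turn deg [-0.04 -0.    0.36]
```

View pics/w8.png

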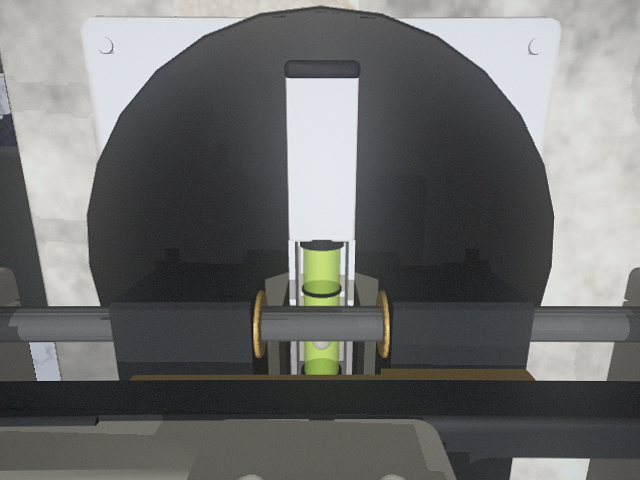

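Run:
```python
from h import *
c=load('w8')
for p in [(320,8),(87,215),(554,215),(120,115),(520,115)]: print(onz(c,*p,.1).round(4))
rel([0.532,0.067,0.133],np.pi/2+.004)
```

```text
[0.5319 0.1976 0.1   ]
[0.4075 0.0969 0.1   ]
[0.6586 0.0998 0.1   ]
[0.4316 0.1484 0.1   ]
[0.633  0.1507 0.1   ]
shift cm [-0.23 -0.1   2.69]
turn deg [-0.04 -0.    0.36]
```

```bash
python3 -m crank '[[-0.2,0,1,0,0,0.3,0],[-0.2,0,2,0,0,0.3,0],[-0.2,0,2.6,0,0,0.3,0],[-0.2,0,2.7,0,0,0.3,0],[-0.2,0,2.8,0,0,0.3,0]]' && python3 -m crank '[[0,0,0.1,0,0,0,0],[0,0,0.1,0,0,0,0]]' && python3 -c "
from h import *
st()"
```

```text
time: 9.55
tool_pos: [0.5332, 0.0672, 0.132]
tool_rot: [-3.141, -0.0, 1.574]
contact_force: [-0.6, -1.1, -2.1]
opening: 0.0235
time: 9.8
tool_pos: [0.5331, 0.0672, 0.1311]
tool_rot: [-3.141, -0.0, 1.574]
contact_force: [-0.0, -0.2, -2.9]
opening: 0.0237
time 9.8
qpos [-1.7200e-02  4.8290e-01  1.6480e+00  1.0000e-04  1.0109e+00 -2.0000e-02]
qvel [ 0.     -0.0012  0.0011  0.0018 -0.0006  0.0001]
joint_efforts [-4.50000e-03 -4.79598e+01 -2.15399e+01  7.34000e-02  2.43000e-02
 -1.00000e-04]
tool_pos [0.5331 0.0672 0.1311]
tool_rot [-3.1414e+00 -1.0000e-04  1.5735e+00]
contact_force [-0.0374 -0.2302 -2.879 ]
torque [-0.0793  0.0525 -0.0006]
opening 0.0237
```

```bash
python3 -m crank '[[0,0,0.1,0,0,0,0],[0,0,0.1,0,0,0,0]]' && python3 -m crank '[[0,0,0.1,0,0,0,0],[0,0,0.1,0,0,0,0]]'
```

```text
time: 10.05
tool_pos: [0.5332, 0.0672, 0.1302]
tool_rot: [3.142, -0.0, 1.573]
contact_force: [-0.9, -0.0, -1.2]
opening: 0.0233
time: 10.3
tool_pos: [0.5333, 0.0671, 0.1298]
tool_rot: [3.141, 0.0, 1.573]
contact_force: [-1.9, -1.4, 5.1]
opening: 0.0242
```

```bash
python3 -m crank '[[0,0,-0.05,0,0,0,0.6],[0,0,-0.05,0,0,0,0.6],[0,0,-0.05,0,0,0,0.6],[0,0,-3,0,0,0,0.6],[0,0,-8,0,0,0,0.6]]' && python3 -m crank '[[0,0,-3,0,0,0,0.8],[0,0,-3,0,0,0,0.8],[0,0,-3,0,0,0,0.8]]' && python3 -c "
from h import *
snap('wrist','w9');rel([0.574,-0.25,0.25],2.2)"
```

```text
time: 10.92
tool_pos: [0.5321, 0.0672, 0.2082]
tool_rot: [-3.137, -0.0, 1.573]
contact_force: [1.1, 0.2, 0.9]
opening: 0.055
time: 11.3
tool_pos: [0.5326, 0.0673, 0.2379]
tool_rot: [-3.139, -0.0, 1.574]
contact_force: [-0.0, -0.7, -0.4]
opening: 0.0733
shift cm [-31.74   4.07  -1.26]
turn deg [ -0.17  -0.06 -35.89]
```

View pics/w9.png

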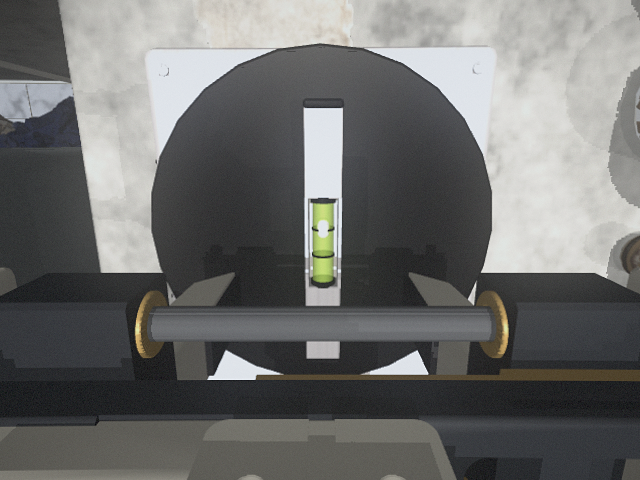

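```bash
python3 - <<'E'
from h import *
rel([0.575,-0.182,0.24],2.4)
E
python3 -m crank '[[-6,0,0,0,0,-10,1],[-12,1,0,0,0,-20,1],[-18,2,0,0,0,-30,1],[-24,3.5,0,0,0,-40,1],[-25,4.2,0,0,0,-47.3,1]]'
python3 - <<'E'
from h import *
snap('wrist','w10')
rel([0.575,-0.182,0.24],2.4)
E
```

```text
shift cm [-24.94   4.19  -0.26]
turn deg [ -0.16  -0.08 -47.35]
time: 11.98
tool_pos: [0.5753, -0.1864, 0.2367]
tool_rot: [-3.14, -0.003, 2.4]
contact_force: [0.4, 0.3, -0.0]
opening: 0.0922
shift cm [ 0.39  0.28 -0.35]
turn deg [-0.1  -0.13  0.25]
```

View pics/w10.png

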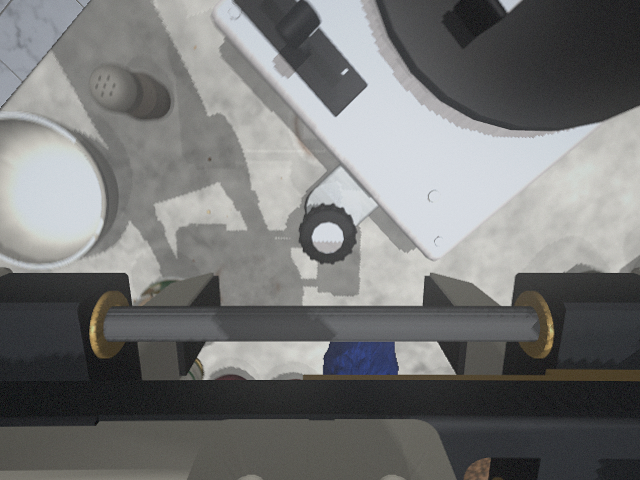

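Run:
```python
from h import *
c=load('w10')
k=onz(c,328,234.5,.128);print(k)
for n,p in dict(salt=(110,87,.09),blue=(360,370,.03)).items(): print(n,onz(c,*p))
k[2]=.113
rel(k,2.4)
```

```text
[ 0.57464409 -0.1786298   0.128     ]
salt [ 0.39732348 -0.2263133   0.09      ]
blue [ 0.72387559 -0.26680916  0.03      ]
shift cm [ 0.61  0.53 12.35]
turn deg [-0.1  -0.13  0.25]
```

```bash
python3 -m crank '[[0.6,0.4,4,-0.1,-0.1,0,1],[0.6,0.4,9,-0.1,-0.1,0,1],[0.6,0.4,11.8,-0.1,-0.1,0,1],[0.6,0.4,11.8,-0.1,-0.1,0,1],[0.6,0.4,11.8,-0.1,-0.1,0,1]]' 25
python3 - <<'E'
from h import *
st()
snap('wrist','w11')
rel([.575,-.1795,.118],2.4)
E
```

```text
time: 12.65
tool_pos: [0.5745, -0.1754, 0.1217]
tool_rot: [3.14, 0.002, 2.399]
contact_force: [0.3, 0.6, 1.0]
opening: 0.0919
time 12.65
qpos [-4.2440e-01  5.9380e-01  1.4731e+00  1.1000e-03  1.0719e+00 -1.2529e+00]
qvel [-0.0044 -0.0166 -0.0153  0.0007 -0.0038 -0.0058]
joint_efforts [ 2.81000e-02 -5.13632e+01 -2.08607e+01 -2.00000e-03  1.15500e-01
  1.73000e-02]
tool_pos [ 0.5745 -0.1754  0.1217]
tool_rot [3.1398e+00 2.3000e-03 2.3987e+00]
contact_force [0.331  0.6074 1.0269]
torque [0.0233 0.0117 0.0266]
opening 0.0919
shift cm [-0.28 -0.27  0.43]
turn deg [ 0.13  0.2  -0.07]
```

View pics/w11.png

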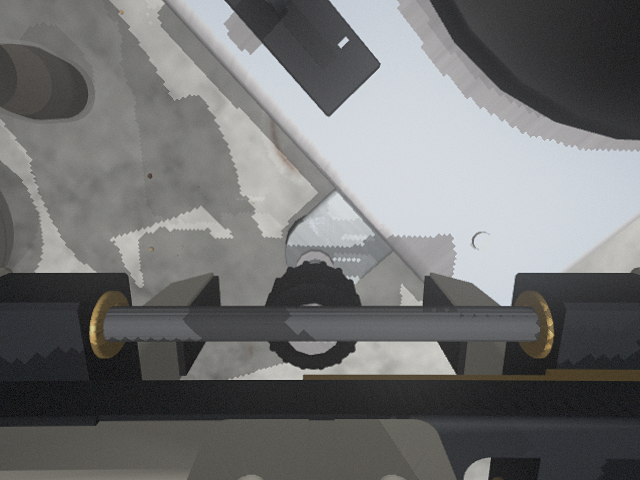

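```bash
python3 - <<'E'
from h import *
c=load('w11')
print(onz(c,314.5,316,.128))
E
python3 -m crank '[[-0.3,-0.3,0.4,0.1,0.2,0,1],[-0.3,-0.3,0.4,0.1,0.2,0,0.3],[-0.3,-0.3,0.4,0.1,0.2,0,0],[-0.3,-0.3,0.4,0.1,0.2,0,0],[-0.3,-0.3,0.4,0.1,0.2,0,0]]' 25 && python3 -m crank '[[0,0,0,0,0,0,0],[0,0,0,0,0,0,0],[0,0,0,0,0,0,0]]'
python3 - <<'E'
from h import *
st()
E
```

```text
[ 0.57240632 -0.17590982  0.128     ]
time: 13.32
tool_pos: [0.5742, -0.1799, 0.1169]
tool_rot: [-3.141, -0.002, 2.399]
contact_force: [0.3, 0.5, 0.3]
opening: 0.0562
time: 13.7
tool_pos: [0.5742, -0.1799, 0.1169]
tool_rot: [-3.141, -0.002, 2.399]
contact_force: [-0.6, -0.3, 0.7]
opening: 0.0382
time 13.7
qpos [-4.3110e-01  6.0350e-01  1.4702e+00  4.0000e-04  1.0701e+00 -1.2596e+00]
qvel [-0.0003 -0.0003  0.     -0.0006  0.      0.0007]
joint_efforts [ 4.57000e-02 -5.31510e+01 -2.16504e+01  2.18000e-02  6.53000e-02
  4.80000e-03]
tool_pos [ 0.5742 -0.1799  0.1169]
tool_rot [-3.1413e+00 -2.2000e-03  2.3991e+00]
contact_force [-0.6036 -0.2585  0.6981]
torque [-0.0928  0.0371  0.063 ]
opening 0.0382
```

Run:
```python
from h import *
c=load('w9'); save(c['frame'][:,:,::-1],'w9c',(300,190,346,296),5.5)
```

```text
(no output)
```

View pics/w9c.png

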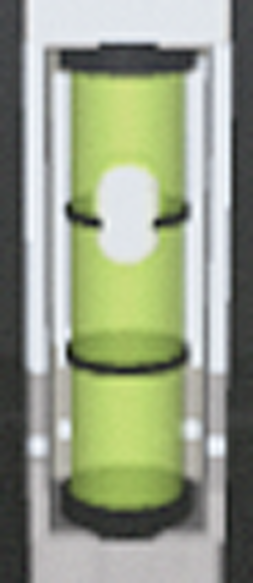

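```bash
python3 -m crank '[[0,0,0,0,0,10,0],[0,0,0,0,0,20,0],[0,0,0,0,0,30,0],[0,0,0,0,0,40,0],[0,0,0,0,0,50,0]]' 30 && python3 -m crank '[[0,0,0,0,0,10,0],[0,0,0,0,0,20,0],[0,0,0,0,0,30,0],[0,0,0,0,0,40,0],[0,0,0,0,0,40,0]]'
python3 - <<'E'
from h import *
st()
snap('wrist','w12')
c=snap('top','t2',(270,190,400,300),6)
c=snap('side','s2',(270,200,400,300),6)
E
```

```text
time: 14.32
tool_pos: [0.5744, -0.1798, 0.1169]
tool_rot: [-3.14, -0.001, 1.521]
contact_force: [-0.4, 0.6, 0.0]
opening: 0.0382
time: 14.95
tool_pos: [0.5745, -0.1799, 0.1169]
tool_rot: [-3.14, -0.0, 0.83]
contact_force: [2.2, 0.1, -1.0]
opening: 0.0383
time 14.95
qpos [-4.3110e-01  6.0360e-01  1.4700e+00  7.0000e-04  1.0695e+00  3.0980e-01]
qvel [-0.0004 -0.0007 -0.0002  0.0008 -0.0001 -0.08  ]
joint_efforts [ -0.147  -53.5762 -21.3389  -0.1019   0.4709   0.8913]
tool_pos [ 0.5745 -0.1799  0.1169]
tool_rot [-3.140e+00 -1.000e-04  8.296e-01]
contact_force [ 2.161   0.1418 -1.0143]
torque [-0.1359 -0.2438 -0.0945]
opening 0.0383
```

View pics/w12.png

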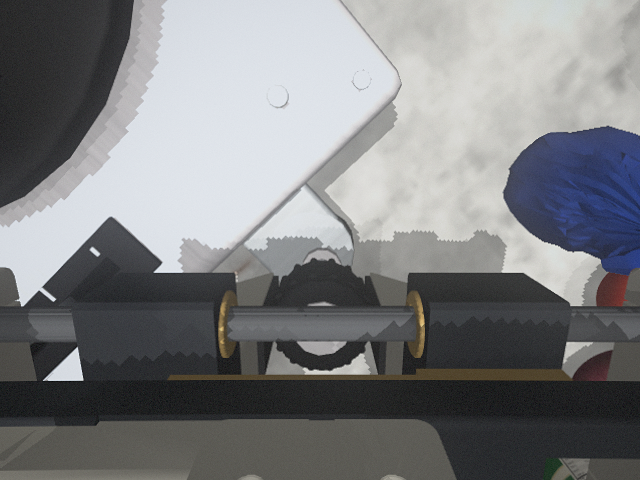

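View pics/t2.png

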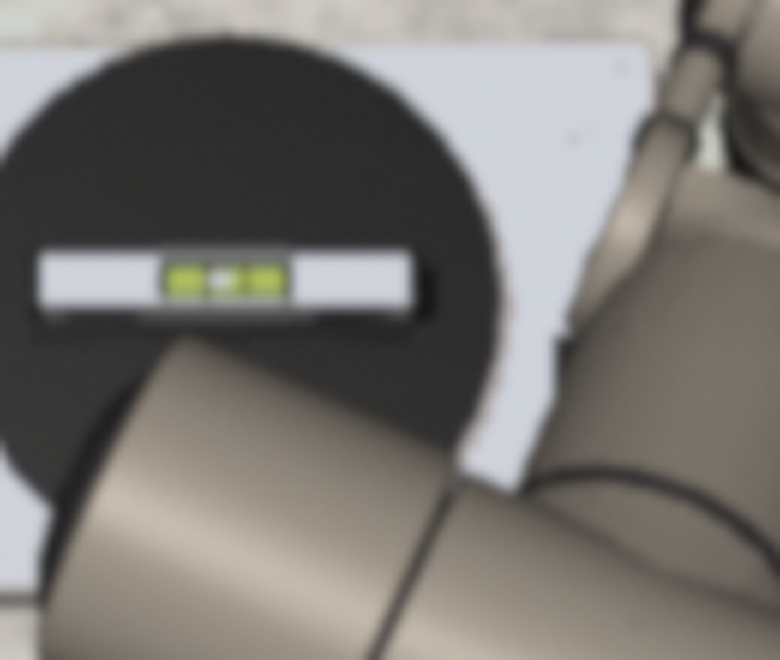

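View pics/s2.png

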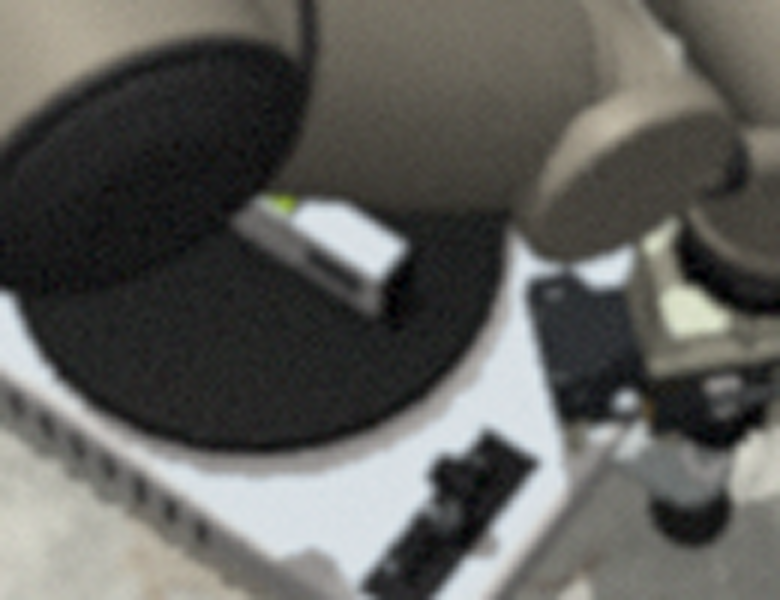

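```bash
python3 -m crank '[[0,0,0,0,0,0,0],[0,0,0,0,0,0,0],[0,0,0,0,0,0,0],[0,0,0,0,0,0,0],[0,0,0,0,0,0,0]]' && python3 -m crank '[[0,0,0,0,0,0,0],[0,0,0,0,0,0,0],[0,0,0,0,0,0,0],[0,0,0,0,0,0,0],[0,0,0,0,0,0,0]]'
python3 - <<'E'
from h import *
c=snap('top','t3',(275,225,345,250),11)
f=np.mean([read_camera('top')['frame'].astype(float) for _ in range(4)],0)
cv2.imwrite('pics/t3m.png',cv2.resize(f[225:250,285:330,::-1],None,fx=17,fy=17,interpolation=cv2.INTER_CUBIC))
print(f[234:240,294:322].astype(int)[:,:,2])
print(proj(c,[[.533,.067+s,.14] for s in(-.009,0,.009)]))
E
```

```text
time: 15.72
tool_pos: [0.5744, -0.1799, 0.1169]
tool_rot: [-3.14, 0.0, 0.828]
contact_force: [4.4, 0.6, -1.9]
opening: 0.0383
time: 16.35
tool_pos: [0.5744, -0.1799, 0.1169]
tool_rot: [-3.14, 0.0, 0.828]
contact_force: [4.8, -0.3, -2.6]
opening: 0.0383
[[214 199 161 111  90  92  94  94  93  90  90 105 118 120 115 100  88  88
   92  94  94  93  91  98 142 193 213 216]
 [215 198 155 102  85  91  93  94  92  88  98 132 156 161 148 117  89  84
   91  94  94  93  88  92 140 193 215 218]
 [215 197 150  99  88  95  96  97  95  92 109 152 180 187 171 131  94  85
   92  96  96  94  89  92 139 193 215 218]
 [215 196 149 100  89  95  96  96  94  90 102 139 165 171 157 123  91  85
   91  94  94  93  88  91 139 193 215 218]
 [214 198 157 112 100 104 105 105 103  98  98 117 133 137 130 113  99  97
  101 104 104 103  98 100 142 193 214 217]
 [205 194 166 135 128 131 132 132 131 125 121 128 134 136 135 131 129 129
  130 131 131 130 125 121 148 187 205 207]]
[[311.42663145 237.07108062]
 [308.17096098 237.08067109]
 [304.91508445 237.09026268]][ WARN:0@10.659] global loadsave.cpp:1063 imwrite_ Unsupported depth image for selected encoder is fallbacked to CV_8U.
```

View pics/t3m.png

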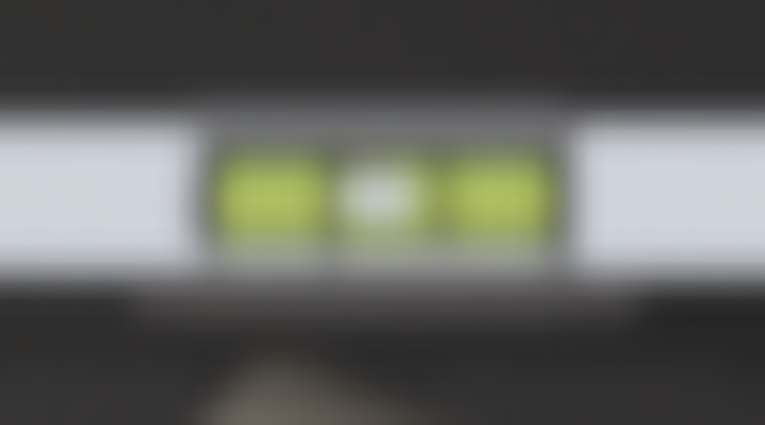

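```bash
python3 -m crank '[[0,0,0,0,0,6,0],[0,0,0,0,0,11,0],[0,0,0,0,0,11,0],[0,0,0,0,0,11,0],[0,0,0,0,0,11,0]]' && python3 -m crank '[[0,0,0,0,0,0,1],[0,0,0,0,0,0,1],[0,0,0,0,0,0,1],[0,0,0,0,0,0,1],[0,0,0,0,0,0,1]]'
python3 - <<'E'
from h import *
f=np.mean([read_camera('top')['frame'].astype(float) for _ in range(4)],0)
print(f[235:238,294:322].astype(int)[:,:,2])
rel([.533,.067,.235],1.574)
E
```

```text
time: 17.23
tool_pos: [0.5744, -0.18, 0.1169]
tool_rot: [-3.14, 0.0, 0.636]
contact_force: [4.9, -0.2, -2.9]
opening: 0.0384
time: 17.85
tool_pos: [0.5741, -0.1799, 0.1169]
tool_rot: [-3.139, 0.001, 0.636]
contact_force: [0.1, -0.6, -0.3]
opening: 0.0837
[[215 198 154 101  85  91  94  94  93  87  90 121 151 161 152 125  94  85
   91  94  94  93  87  92 141 194 215 218]
 [215 196 149  99  89  95  96  96  95  90  99 140 176 187 175 142 101  86
   92  96  96  94  88  91 140 194 215 218]
 [215 196 149 100  90  95  95  95  94  89  97 132 162 171 161 131  97  84
   91  94  94  93  87  93 142 195 216 218]]
shift cm [ 11.35 -22.33 -11.77]
turn deg [-1.300e-01 -2.000e-02 -5.373e+01]
```

```bash
python3 -m crank '[[0,0,-5,0,0,0,1],[0,0,-10,0,0,0,1],[5,-6,-11.8,0,0,-10,1],[8,-11,-11.8,0,0,-20,1],[11.3,-17,-11.8,0,0,-30,1]]'
python3 - <<'E'
from h import *
rel([.533,.067,.235],1.574)
E
```

```text
time: 18.68
tool_pos: [0.5665, 0.0067, 0.2355]
tool_rot: [-3.141, -0.001, 1.165]
contact_force: [0.9, 0.5, -0.3]
opening: 0.0919
shift cm [ 4.21 -5.46  0.06]
turn deg [ -0.04  -0.06 -23.44]
```

```bash
python3 -m crank '[[3,-3.5,0,0,0,-10,1],[4.2,-5.3,0,0,0,-20,1],[4.2,-5.3,0,0,0,-23.4,1],[4.2,-5.3,0,0,0,-23.4,1],[4.2,-5.3,0,0,0,-23.4,1]]'
python3 - <<'E'
from h import *
snap('wrist','w13',(300,190,346,296),5.5)
save(load('w13')['frame'][:,:,::-1],'w13f')
rel([.533,.067,.16],1.574)
E
```

```text
time: 19.3
tool_pos: [0.5349, 0.0645, 0.2351]
tool_rot: [-3.14, -0.001, 1.567]
contact_force: [0.6, -0.4, 0.1]
opening: 0.0918
shift cm [ 0.25 -0.18  7.51]
turn deg [-0.11 -0.07 -0.42]
```

View pics/w13.png

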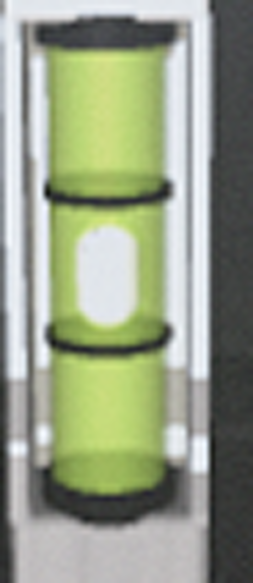

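View pics/w13f.png

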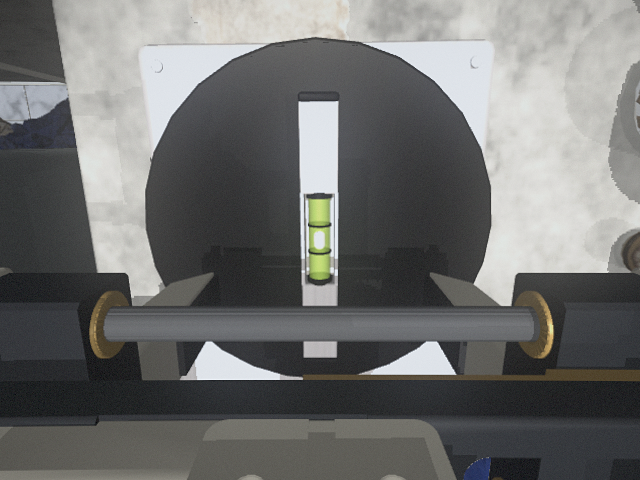

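Run:
```python
from h import *
c=load('w13')
print(onz(c,318,96,.14),onz(c,320,357,.14),onz(c,319,240,.138))
rel([.533,.027,.163],1.574)
```

```text
[0.53418472 0.15801709 0.14      ] [ 0.53458787 -0.01445723  0.14      ] [0.5343015  0.07002264 0.138     ]
shift cm [-3.75 -0.16  7.2 ]
turn deg [-0.11 -0.07 -0.42]
```

```bash
python3 -m crank '[[-3.3,0,1,-0.1,-0.1,-0.4,0],[-3.3,0,2,-0.1,-0.1,-0.4,0],[-3.3,0,3,-0.1,-0.1,-0.4,0],[-3.3,0,4,-0.1,-0.1,-0.4,0],[-3.3,0,4,-0.1,-0.1,-0.4,0]]' 20 && python3 -m crank '[[0,0,0,0,0,0,0],[0,0,0,0,0,0,0],[0,0,0,0,0,0,0],[0,0,2,0,0,0,0],[0,0,2.8,0,0,0,0]]' && python3 -m crank '[[0,0,0,0,0,0,0],[0,0,0,0,0,0,0]]'
python3 - <<'E'
from h import *
snap('wrist','w14')
st()
E
```

```text
time: 19.98
tool_pos: [0.5341, 0.0324, 0.1941]
tool_rot: [-3.14, 0.0, 1.576]
contact_force: [0.5, -0.3, 0.7]
opening: 0.0464
time: 20.6
tool_pos: [0.5342, 0.0318, 0.1663]
tool_rot: [-3.14, 0.0, 1.575]
contact_force: [-0.0, 0.4, 0.1]
opening: 0.001
time: 20.85
tool_pos: [0.535, 0.0318, 0.1676]
tool_rot: [3.141, 0.001, 1.575]
contact_force: [-0.1, 0.4, 0.5]
opening: 0.0006
time 20.9
qpos [-8.3400e-02  4.3610e-01  1.6096e+00 -5.0000e-04  1.0947e+00 -8.7600e-02]
qvel [ 0.0004 -0.0006  0.0023  0.0018 -0.0024 -0.0017]
joint_efforts [-6.20000e-03 -4.53849e+01 -2.20001e+01  6.67000e-02  4.86000e-02
 -1.00000e-04]
tool_pos [0.535  0.0318 0.1677]
tool_rot [3.1405e+00 6.0000e-04 1.5752e+00]
contact_force [ 0.1635  0.8109 -0.2885]
torque [-0.0798  0.0913 -0.0308]
opening 0.0003
```

View pics/w14.png

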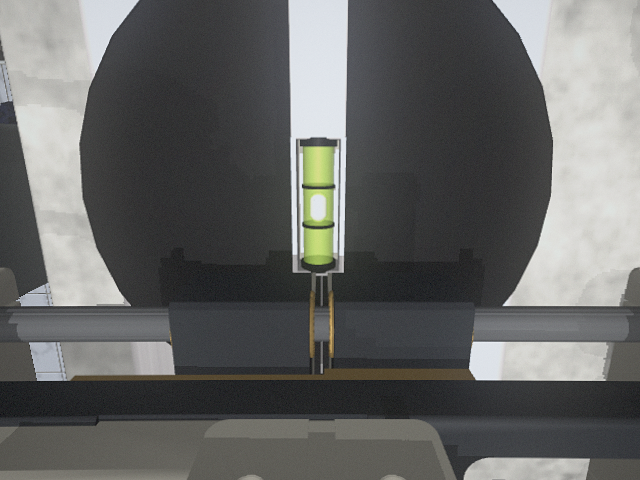

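```bash
python3 -m crank '[[0,-0.05,0.4,0,0,0,0],[0,-0.05,0.7,0,0,0,0],[0,-0.05,0.75,0,0,0,0],[0,-0.05,0.75,0,0,0,0]]' && python3 -m crank '[[0,0,0.05,0,0,0,0],[0,0,0.05,0,0,0,0]]' && python3 -m crank '[[0,0,0.05,0,0,0,0],[0,0,0.05,0,0,0,0]]'
```

```text
time: 21.4
tool_pos: [0.5341, 0.0318, 0.1596]
tool_rot: [-3.142, 0.001, 1.575]
contact_force: [-0.2, 0.5, -0.4]
opening: 0.0004
time: 21.65
tool_pos: [0.5342, 0.0318, 0.1593]
tool_rot: [3.141, 0.001, 1.575]
contact_force: [-0.3, -0.1, 1.9]
opening: 0.0006
time: 21.9
tool_pos: [0.5342, 0.0318, 0.1592]
tool_rot: [3.141, 0.001, 1.575]
contact_force: [-1.8, -0.2, 5.3]
opening: 0.001
```

```bash
python3 -m crank '[[0,0,0.06,0,0,0,0],[0,0,0.06,0,0,0,0],[0,0,0.06,0,0,0,0],[0,0,0.06,0,0,0,0],[0,0,0.06,0,0,0,0]]' && python3 -m crank '[[0,0,0,0,0,0,0],[0,0,0,0,0,0,0],[0,0,0,0,0,0,0],[0,0,0,0,0,0,0],[0,0,0,0,0,0,0]]'
python3 - <<'E'
from h import *
snap('wrist','w15')
save(load('w15')['frame'][:,:,::-1],'w15c',(285,120,355,285),3.6)
st()
E
```

```text
time: 22.52
tool_pos: [0.5344, 0.0318, 0.1592]
tool_rot: [3.14, 0.001, 1.575]
contact_force: [-3.1, -0.1, 10.3]
opening: 0.0004
time: 23.15
tool_pos: [0.5344, 0.0318, 0.1592]
tool_rot: [3.14, 0.001, 1.575]
contact_force: [-3.7, -0.6, 10.2]
opening: 0.0002
time 23.2
qpos [-8.3400e-02  4.4450e-01  1.6223e+00 -6.0000e-04  1.0732e+00 -8.7700e-02]
qvel [ 0.0003  0.0005 -0.0001 -0.0013 -0.0002 -0.0001]
joint_efforts [-1.38500e-01 -4.08389e+01 -2.03462e+01  1.07900e-01 -8.87400e-01
 -2.00000e-04]
tool_pos [0.5344 0.0318 0.1592]
tool_rot [3.1401e+00 7.0000e-04 1.5753e+00]
contact_force [-3.4838  0.1398 10.0094]
torque [-0.0635  0.5799 -0.0298]
opening 0.0003
```

View pics/w15c.png

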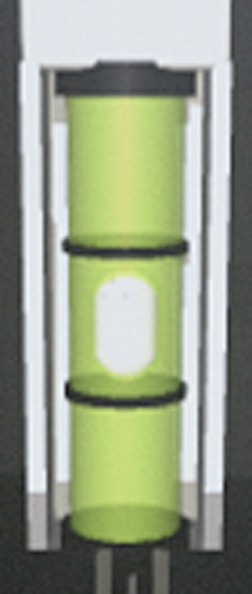

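View pics/w15.png

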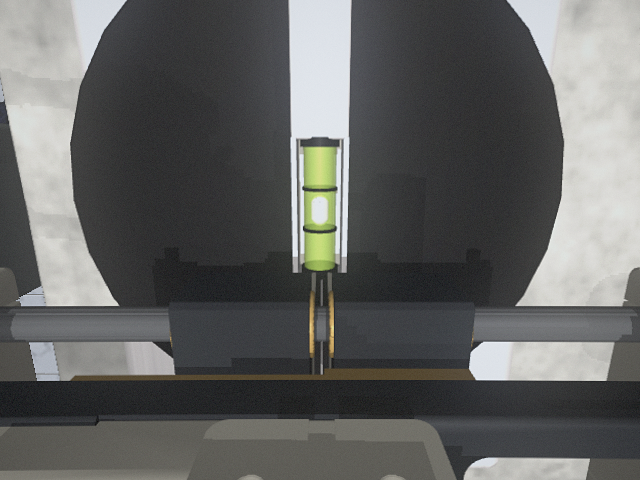

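Run:
```python
from h import *
snap('side','s3',(240,180,500,370),3)
c=load('s3'); print((proj(c,[[.465,-.104,.121],[.465,-.104,.074]])-[240,180])*3)
```

```text
[[316.99944775 295.25240336]
 [314.83797047 316.7845622 ]]
```

View pics/s3.png

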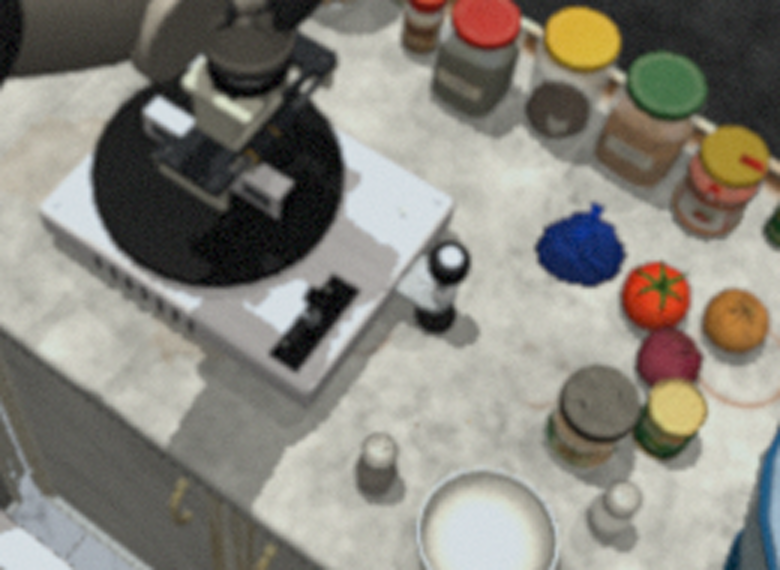

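The lever grip shows at about (318, 292), against (317, 295) predicted for upright. The bystanders are in place. The level is under the shut fingers at 10 N, so I'm handing in.

```bash
python3 -c "
from h import *
st(); print(robot.hand_in())"
```

```text
time 23.25
qpos [-8.3400e-02  4.4460e-01  1.6223e+00 -6.0000e-04  1.0732e+00 -8.7700e-02]
qvel [-0.0003  0.0005 -0.0009  0.0003 -0.0014 -0.0001]
joint_efforts [-1.37800e-01 -4.08388e+01 -2.03463e+01  1.07800e-01 -8.87400e-01
 -1.00000e-04]
tool_pos [0.5344 0.0318 0.1592]
tool_rot [3.1402e+00 7.0000e-04 1.5754e+00]
contact_force [-3.5891  0.0257  9.3707]
torque [-0.0709  0.5444  0.0148]
opening 0.0003
the job is handed in; nothing more can be done
None
```

I completed all the steps and handed the job in at 23.3 s; the hand-in gave no verdict.

**What I did**
- I set the heat lever upright by closing the jaws on it over its pivot.
- I stood the level on the plate about 3 mm from the middle, in line with the foot, and let go.
- I turned the knob about 1.76 rad clockwise and released it.
- I then pressed down on the level with shut fingers, 38 mm from its middle towards the foot.

**Last checks**
- **Push:** the last readings were 9.4 to 10.2 N downward. There was also a steady sideways force of about 3.5 N, which did not move anything visibly.
- **Bubble:** it was about 0.1 mm from the middle with the level untouched. Under the press it was about 0.4 mm off towards the foot, against the 2 mm allowed.
- **Lever:** the grip appeared within about 1 camera pixel of its upright position.
- **Bystanders:** those visible in the last side view were still in place. The spreader was outside that view, and I did not check it again after picking up the level.

No check failed. The side camera's positions differed from the top and wrist cameras' by about 5 mm, so I relied on the top and wrist views.

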